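# Draw the sauce doser's plunger to its half-charge ring

## Task

Get the piston doser on the worktop ready at half charge: first turn its tap lever to half open (45 degrees, in line with the long middle mark of its scale) and let go of the lever. Then take the plunger by its T grip and draw it straight up, without jamming it or pulling it out, until the ring groove on its rod is level with the top of the barrel (40 mm of draw). Finish while still holding the plunger there; leave the jars alone.

Things in the scene. Friction and masses are not known exactly. Their poses are not given: they have to be found in the camera images.
- barrel_top (a point): Centre of the mouth of the doser's bore, 100 mm above the worktop. The doser is fixed: grey base 180 x 84 mm, 15 mm high; steel barrel 41 mm across with a 49 mm collar at the top; a tap tower 110 mm from the barrel. Axes are the doser's: x along the base from tap to barrel, z up. The bore is 80 mm deep, 17.5 mm wide (0.7 mm play all round the rod).
- tap_axis (a point): Point on the tap lever's upright turning axis, 100 mm above the worktop, at half the lever's height; axes as barrel_top (110 mm from it towards -x). Below the lever, a round scale plate of 68 mm diameter, top 75 mm above the worktop, has a long raised mark at 45 degrees between two short ones at 0 and 90 degrees.
- lever_grip (a point): Point on the tap lever 50 mm out from the turning axis, half-way up the bar and 100 mm above the worktop. The lever is a level steel bar 12 mm wide, 14 mm high, reaching from the axis to 72 mm out; free below it beyond the scale plate. This point's y axis points outward along the lever.
- tap_lever (a joint): Angle of the tap lever in rad, 0 (shut: the lever points along the doser's +y) to 1.571 (open: it points along the doser's -x, away from the barrel); grows counter-clockwise seen from above. Half open is 0.785. It is stiff (about 0.08 N m) and stays where it is left.
- plunger_grip (a point): Centre of the plunger's black T grip, a level bar 64 mm long (along this point's y axis), 14 mm wide and 14 mm high; z is the rod's axis. The plunger is loose: a steel rod of 16 mm diameter, about 0.22 kg, standing on the bore's floor at the start with this point 135 mm above the worktop, 28 mm free below the bar. Let go, it slides back down.
- plunger_ring (a point): Centre of the ring groove round the plunger's rod, 75 mm below the centre of the T grip. At the start it is inside the bore, 40 mm below the barrel's top.
- honey_jar: Bystander: amber jar with a cork lid, 55 mm across, 81 mm high; origin under its centre.
- spread_jar: Bystander: glass jar with a black lid, 59 mm across, 91 mm high; origin under its centre.
- spice_jar: Bystander: small spice jar with a black cap, 39 mm across, 93 mm high; origin under its centre.
Not all that is in view belongs to the job. Of the things that look like the part that bears plunger_grip, the smaller one is meant.

How it is judged:
On the way, in this order (a step that is already met when the one before it is completed fails the run):
1. the tap lever is set half open and let go, the plunger still home (value of joint tap_lever between 0.645 and 0.925 rad and contact force between the fingers and tap_lever below 0.2 N and z of plunger_ring in the frame of barrel_top below -0.032 m), for 0.3 s.
2. the plunger is held in the fingers, drawn to its ring (z of plunger_ring in the frame of barrel_top between -0.006 and 0.006 m and contact force between the fingers and plunger above 1 N), for 0.3 s.
At the end, for the whole second after the job is handed in: The robot holds the plunger still in its fingers, drawn so that its ring groove is within 6 mm of the barrel's top, upright in the bore (within 0.06 rad and 3 mm of its axis) and pressing on the barrel with less than 15 N; the tap lever is within 0.14 rad (8 degrees) of half open (all of step 2 and value of joint tap_lever between 0.645 and 0.925 rad and horizontal distance between plunger_ring and barrel_top below 0.003 m and angle between the z axis of plunger_ring and the z axis of barrel_top, either way round below 0.06 rad and contact force between plunger and doser below 15 N and linear speed of plunger below 0.02 m/s); the arm keeps its last pose, push and grip.
It fails at once if the plunger is drawn while the tap is not half open (z of plunger_ring in the frame of barrel_top above -0.03 m and not (value of joint tap_lever between 0.645 and 0.925 rad)).
It fails at once if the plunger is pulled far past its ring, nearly out (z of plunger_ring in the frame of barrel_top above 0.025 m).
It fails at once if the plunger is jammed in the bore with more than 40 N (z of plunger_ring in the frame of barrel_top above -0.035 m and contact force between plunger and doser above 40 N).
It fails at once if a jar is disturbed (distance of any of honey_jar, spread_jar, spice_jar from where it was at the start of the episode above 0.02 m).
It also fails if it takes over 48 s, if anything falls off the work surface, if the arm or the gripper's body presses on something with over 40 N, if the wrist force passes 120 N, or if a joint passes its speed limit or range.

## Robot

A 6-joint arm with a two-finger parallel gripper is mounted at the origin on a cart in front of the work surface, level with it; the furniture and walls round the work are solid. World frame = base frame: x ahead of the robot, y to its left, z up, the work surface at z = 0. Lengths are in m, angles in rad, forces in N, time in s.
With the tool pointing down it reaches from about 0.25 to 0.775 m from the base axis. Payload 4 kg.
Tool frame: the origin (TCP) lies midway between the tips of the shut fingers; the grasp point (between the pads) lies 19 mm behind it (robot.tcp_to_grasp is the distance from the TCP to the grasp point, in m); z points along the fingers, x is the direction in which the jaws open and shut, and the axes are right-handed (so a half turn about z gives the same grasp; the last joint's range is limited). The gripper opens to 94 mm and grips with 3 to 60 N. Pads are 16 mm wide; open, the fingers measure 119 mm over their backs; the gripper's body (75 mm by 177 mm) begins 78 mm behind the grasp point.
Start: joints at [-1.382, 0.087, 1.371, -0, 1.684, -0.103], TCP at [0.158, -0.527, 0.168] pointing down, gripper open.
Joint ranges: [-3.1, 3.1], [-0.76, 2.03], [0.27, 2.55], [-1.08, 4.22], [0.17, 2.65], [-2.57, 2.57]. Speed limits (rad/s): [2.79, 2.79, 3.14, 3.14, 3.14, 3.14].

## Interface

Orientations are given as [roll, pitch, yaw] about the fixed x, y, z axes, in that order (R = Rz(yaw) Ry(pitch) Rx(roll)).
In Python, from bench import get_obs, vision, robot gives the robot as it stands.
- The arm moves only by the tool servo_tool, never from a script. Its argument "targets" is text: rows parted by semicolons, each of 7 numbers parted by spaces: the opening, from 0 (shut) to 1 (fully open), then the shift along the tool's x, y, z as a fraction of full scale, then the turn, a rotation vector about the tool's x, y, z as a fraction of full scale. A call has 1 to 12 rows; each row is the pose to reach, as a shift and turn from the pose commanded when the call began, along the tool's axes at that moment, turning the shorter way round; what a row does not reach only later rows make up. Full scale, the value 1, is 0.25 m for a shift and pi rad for a turn. A row lasts 1/12 s, in which the tool goes at most 41.7 mm and 7.16 degrees, less where a joint would pass 70% of its speed; a pose out of reach is approached as far as the arm can. A call with a number of a shift or a turn outside -1 to 1 is refused whole. A call with a gripper value outside its range is refused whole. The fingers move at their own pace and stop on an object; the grip force is fixed at half the most. Time passes only in rows, so rows that repeat a pose let the fingers close. It gives the time, the measured TCP pose, the force and the opening at its end, in the units of the state.
- get_obs(): the state, without advancing time (a new reading comes with each control period).
- vision.snapshot(name): name is "side" or "top" or "wrist"; returns a dict with "image" (400x640x3 uint8, red, green, blue), "mtx" (3x3 intrinsics, pixels), "world_from_camera" (4x4, takes a point from camera to world coordinates); the wrist camera has in their place "T_tool_cam" (4x4, takes a point from camera to tool coordinates, whose origin is the TCP and whose axes are the tool frame's). Camera axes: x right, y down, z forward; pixel columns grow to the right and rows downward; lengths in m; the calibration is good to about 2 mm. A picture is of the moment at which its call begins: read the wrist's pose just before it. There is no depth.
- robot.close_job(): hands the job in, once; it reports no verdict.
The state is a dict: "time": time; "joint_positions": joint angles; "qvel": joint speeds; "joint_torque": joint torques, N m; "tool_pos": TCP position; "ee_rot": TCP orientation; "wrist_force": force on the tool from outside, world axes, zero at the start; "wrist_torque": the same for the moment, N m; "width": finger opening in m.
Only numpy, scipy, OpenCV 4.12 (cv2) and the standard library are available. Lean on these libraries where they do the work, as an engineer would, in place of code of your own. Each camera call takes 0.05 s, during which the arm holds its last target.

## Working session

There is one attempt and no reset: what is moved stays moved. The work goes in short steps, Python scripts to look and compute and a tool call to move; the robot and the scene stay as the last step left them, time stands still between calls to the robot, and variables do not carry over. Pictures are saved under pics/ and viewed, and the job is handed in when it is done.

Besides the shell and the picture viewer there is one more tool, called after "Call:" by a JSON object that holds its "fn" and its "kwargs". servo_tool: Moves the arm, as the interface text tells. Its arguments: {"type":"object","properties":{"targets":{"type":"string"}},"required":["targets"]}

```bash
mkdir -p pics; ls; python3 - <<'E'
from bench import get_obs, vision, robot
import cv2,numpy as np,pickle
o=get_obs();print(o)
for n in ["side","top","wrist"]:
    s=vision.snapshot(n);cv2.imwrite(f"pics/{n}0.png",s["image"][:,:,::-1]);pickle.dump(s,open(f"{n}0.pkl","wb"))
    print(n,[ (k,np.round(v,4).tolist()) for k,v in s.items() if k!="image"])
E
```

```text
pics
{'time': 0.0, 'joint_positions': array([-1.38208857e+00,  8.79270547e-02,  1.37222648e+00, -2.30451308e-05,
        1.68362673e+00, -1.03063851e-01]), 'qvel': array([ 1.93520979e-04, -4.27451985e-04,  8.90912080e-05, -1.20379769e-03,
        8.04768199e-04,  1.32276271e-03]), 'joint_torque': array([-1.40768825e-03, -3.40189826e+01, -3.02428114e+01,  7.15374621e-02,
        3.29684909e-02, -1.59785732e-04]), 'tool_pos': array([ 0.15809348, -0.52612577,  0.16693365]), 'ee_rot': array([-3.14139037e+00,  2.17836038e-03, -1.27902706e+00]), 'wrist_force': array([-0.08051788, -0.65489991,  0.74909298]), 'wrist_torque': array([-0.02127915,  0.01055943,  0.00738334]), 'width': 0.0939314899307338}
side [('mtx', [[385.9709, 0.0, 322.4427], [0.0, 385.9709, 201.6332], [0.0, 0.0, 1.0]]), ('world_from_camera', [[-0.997, -0.038, 0.0672, 0.4111], [-0.075, 0.6826, -0.7269, 1.1226], [-0.0182, -0.7298, -0.6834, 0.8631], [0.0, 0.0, 0.0, 1.0]])]
top [('mtx', [[446.0268, 0.0, 317.8286], [0.0, 446.0268, 201.7482], [0.0, 0.0, 1.0]]), ('world_from_camera', [[-0.0472, -0.9754, 0.2151, 0.1596], [-0.9989, 0.0469, -0.0067, 0.3206], [-0.0035, -0.2152, -0.9766, 1.5577], [0.0, 0.0, 0.0, 1.0]])]
wrist [('mtx', [[351.3539, 0.0, 320.9577], [0.0, 351.3539, 196.1478], [0.0, 0.0, 1.0]]), ('T_tool_cam', [[1.0, 0.0004, -0.0001, 0.0019], [-0.0004, 0.9697, 0.2444, -0.0715], [0.0002, -0.2444, 0.9697, -0.2159], [0.0, 0.0, 0.0, 1.0]])]
```

View pics/side0.png

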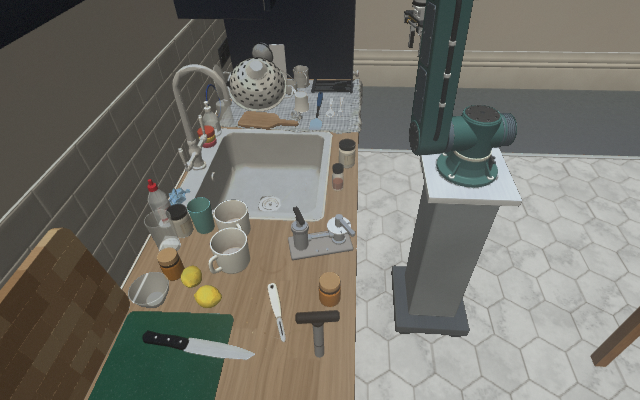

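View pics/top0.png

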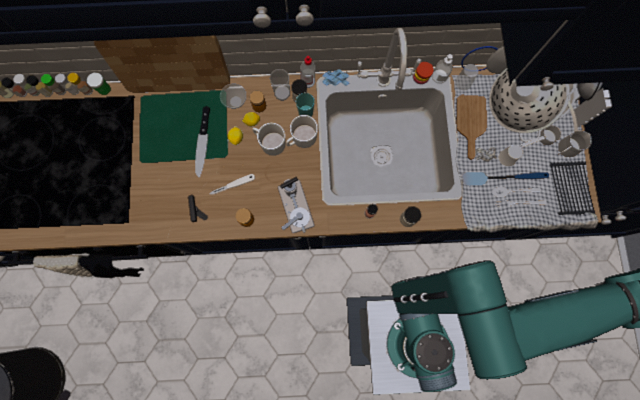

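View pics/wrist0.png

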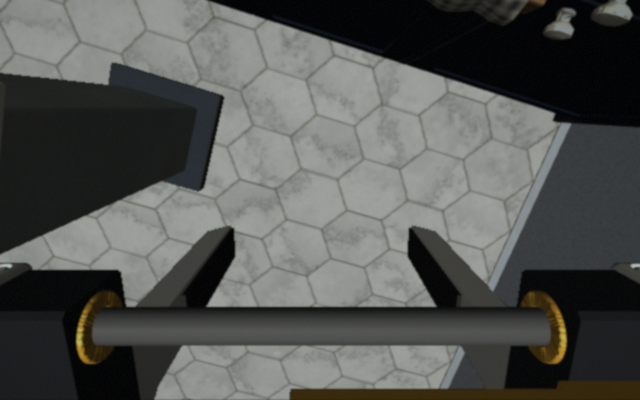

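Candidates for the plunger's T grip: the black bar on the doser (side ≈(299,215), top ≈(290,184)), and the loose dark T lying on the worktop (side ≈(318,318), top ≈(196,208)). The description (smaller, standing in the barrel) points to the first one. I'll check it in a close crop.

```bash
python3 - <<'E'
import cv2
a=cv2.imread("pics/side0.png")[190:270,270:370];b=cv2.imread("pics/top0.png")[165:245,260:340]
cv2.imwrite("pics/c1.png",cv2.resize(a,None,fx=7,fy=7,interpolation=cv2.INTER_CUBIC));cv2.imwrite("pics/c2.png",cv2.resize(b,None,fx=7,fy=7,interpolation=cv2.INTER_CUBIC))
E
```

```text
(no output)
```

View pics/c1.png

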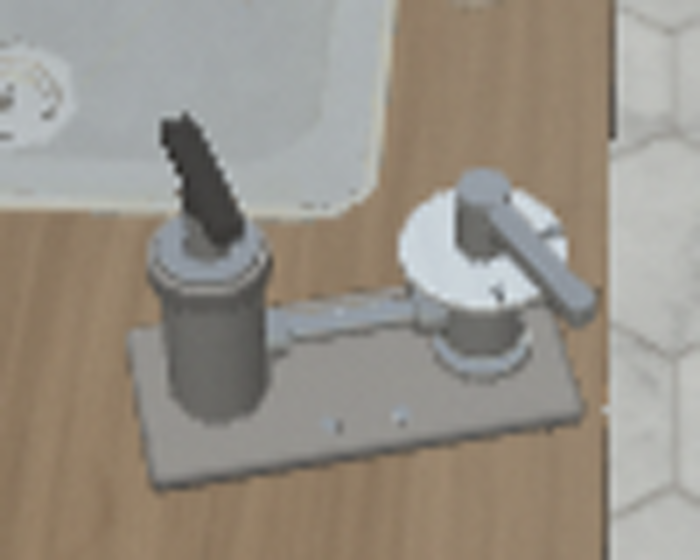

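View pics/c2.png

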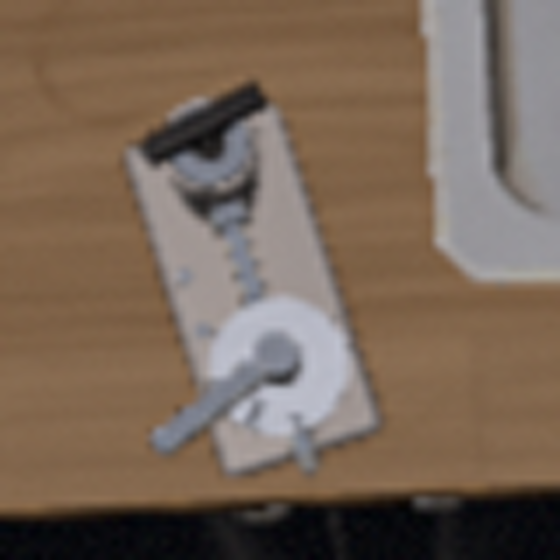

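```bash
cat > h.py <<'E'
import numpy as np,pickle
def ray(s,uv):
    M=s["world_from_camera"];d=np.linalg.inv(s["mtx"])@np.array([uv[0],uv[1],1.]);return M[:3,3],M[:3,:3]@d
def onz(s,uv,z):
    c,d=ray(s,uv);return c+d*(z-c[2])/d[2]
def tri(s1,a,s2,b):
    A=[];B=[]
    c1,d1=ray(s1,a);c2,d2=ray(s2,b)
    t=np.linalg.lstsq(np.c_[d1,-d2],c2-c1,rcond=None)[0]
    p,q=c1+t[0]*d1,c2+t[1]*d2
    return (p+q)/2,np.linalg.norm(p-q)
def load(n): return pickle.load(open(n+".pkl","rb"))
E
python3 - <<'E'
from h import *
S=load("side0");T=load("top0")
c=lambda o,x,y:((x+.5)/7+o[0]-.5,(y+.5)/7+o[1]-.5)
so=(270,190);to=(260,165)
print("hub",onz(T,c(to,277,352),.107),onz(S,c(so,485,187),.107),tri(T,c(to,277,352),S,c(so,485,187)))
print("levtip",onz(T,c(to,165,440),.107),onz(S,c(so,582,300),.107))
print("bar",onz(T,c(to,205,120),.142),onz(S,c(so,203,178),.14))
print("bar ends",onz(T,c(to,148,152),.142),onz(T,c(to,262,90),.142))
for p in [(128,150),(270,105),(380,425),(232,472)]: print("base",onz(T,c(to,*p),.015))
for p in [(155,487),(580,418),(130,335)]: print("baseS",onz(S,c(so,*p),.013))
E
```

```text
hub [0.43778598 0.374476   0.107     ] [0.43586575 0.37472308 0.107     ] (array([0.43678997, 0.37460551, 0.107198  ]), np.float64(0.0019035460695412756))
levtip [0.39825893 0.42866924 0.107     ] [0.39678348 0.43241111 0.107     ]
bar [0.5433375  0.40268419 0.142     ] [0.54140825 0.40866451 0.14      ]
bar ends [0.5291399  0.42985332 0.142     ] [0.55662423 0.37543068 0.142     ]
base [0.56382897 0.44981795 0.015     ]
base [0.58408811 0.37655713 0.015     ]
base [0.41583345 0.32784605 0.015     ]
base [0.39566435 0.4026363  0.015     ]
baseS [0.56255411 0.45689743 0.013     ]
baseS [0.39465497 0.41127565 0.013     ]
baseS [0.5837778  0.37750741 0.013     ]
```

```bash
cat >> h.py <<'E'
from scipy.spatial.transform import Rotation as Ro
def R(rpy): return Ro.from_euler("xyz",rpy)
def rel(p0,r0,p,yaw):
    """fractions from pose p0,r0(rpy) to p, tool-down with yaw"""
    A=R(r0);d=A.inv().apply(np.array(p)-p0)/.25
    B=R([np.pi,0,yaw]);v=(A.inv()*B).as_rotvec()/np.pi
    return np.round(np.r_[d,v],3).tolist()
E
python3 - <<'E'
from h import *
T=load("top0")
for n,uv,z in [("honey",(244,216),.081),("spice",(371,210),.093),("spread",(411,215),.091)]: print(n,onz(T,uv,z))
p=np.array([.158,-.526,.167]);r=[np.pi,0,-1.279]
for q,y in [((.32,-.40,.25),-.85),((.42,-.2,.25),-.4),((.45,0.02,.25),0.),((.45,.22,.25),.4),((.41,.39,.25),.62)]:
    print(rel(p,r,q,y)); p=np.array(q);r=[np.pi,0,y]
E
```

```text
honey [0.44775488 0.56116292 0.081     ]
spice [0.44547842 0.13404709 0.093     ]
spread [0.42245525 0.00152589 0.091     ]
[-0.296, -0.766, -0.332, -0.0, 0.0, -0.137]
[-0.337, -0.828, -0.0, 0.0, 0.0, -0.143]
[-0.232, -0.857, -0.0, 0.0, 0.0, -0.127]
[0.0, -0.8, -0.0, 0.0, 0.0, -0.127]
[0.117, -0.689, -0.0, 0.0, 0.0, -0.07]
```

Call:
{"fn": "servo_tool", "kwargs": {"targets": "1 0 0 -0.2 0 0 0; 1 -0.1 -0.2 -0.33 0 0 -0.04; 1 -0.2 -0.4 -0.33 0 0 -0.08; 1 -0.3 -0.6 -0.33 0 0 -0.11; 1 -0.3 -0.766 -0.33 0 0 -0.137; 1 -0.3 -0.766 -0.33 0 0 -0.137"}}

```text
time: 0.65
tool_pos: [0.3146, -0.4025, 0.2509]
ee_rot: [3.141, -0.001, -0.847]
wrist_force: [-0.3, -1.0, -0.0]
width: 0.094
```

Call:
{"fn": "servo_tool", "kwargs": {"targets": "1 -0.07 -0.16 0 0 0 -0.03; 1 -0.14 -0.32 0 0 0 -0.06; 1 -0.2 -0.48 0 0 0 -0.09; 1 -0.27 -0.65 0 0 0 -0.12; 1 -0.337 -0.828 0 0 0 -0.143; 1 -0.337 -0.828 0 0 0 -0.143"}}

```text
time: 1.15
tool_pos: [0.4147, -0.1993, 0.2503]
ee_rot: [-3.139, -0.0, -0.392]
wrist_force: [-0.3, -0.0, -0.2]
width: 0.0938
```

Call:
{"fn": "servo_tool", "kwargs": {"targets": "1 -0.05 -0.16 0 0 0 -0.03; 1 -0.1 -0.32 0 0 0 -0.06; 1 -0.15 -0.48 0 0 0 -0.09; 1 -0.2 -0.65 0 0 0 -0.11; 1 -0.232 -0.857 0 0 0 -0.127; 1 -0.232 -0.857 0 0 0 -0.127"}}

```text
time: 1.65
tool_pos: [0.443, 0.0209, 0.25]
ee_rot: [-3.139, -0.0, 0.007]
wrist_force: [-0.7, -0.5, -0.1]
width: 0.0937
```

Call:
{"fn": "servo_tool", "kwargs": {"targets": "1 0 -0.16 0 0 0 -0.03; 1 0 -0.32 0 0 0 -0.06; 1 0 -0.48 0 0 0 -0.09; 1 0 -0.64 0 0 0 -0.11; 1 0 -0.8 0 0 0 -0.127; 1 0 -0.8 0 0 0 -0.127; 1 0 -0.8 0 0 0 -0.127"}}

```text
time: 2.23
tool_pos: [0.4425, 0.2177, 0.2493]
ee_rot: [3.141, 0.002, 0.402]
wrist_force: [0.9, -0.7, -0.2]
width: 0.094
```

```bash
cat >> h.py <<'E'
def wsnap(tag):
    from bench import get_obs,vision
    import cv2
    o=get_obs();s=vision.snapshot("wrist")
    M=np.eye(4);M[:3,:3]=R(o["ee_rot"]).as_matrix();M[:3,3]=o["tool_pos"]
    s["world_from_camera"]=M@s["T_tool_cam"];pickle.dump(s,open(tag+".pkl","wb"))
    cv2.imwrite(f"pics/{tag}.png",s["image"][:,:,::-1]);return o,s
E
python3 - <<'E'
from h import *
o,s=wsnap("w1")
E
```

```text
(no output)
```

View pics/w1.png

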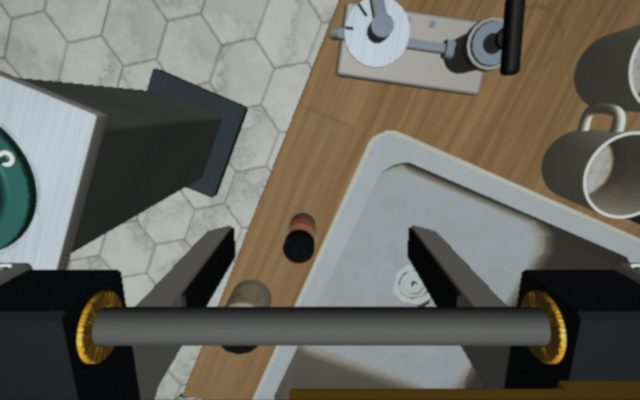

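Call:
{"fn": "servo_tool", "kwargs": {"targets": "1 0 -0.15 0 0 0 0; 1 0 -0.3 0 0 0 0; 1 0 -0.4 0 0 0 0; 1 0 -0.4 0 0 0 0; 1 0 -0.4 0 0 0 0"}}

```text
time: 2.7
tool_pos: [0.4046, 0.3073, 0.2502]
ee_rot: [3.14, 0.0, 0.398]
wrist_force: [1.1, -0.1, -0.1]
width: 0.0943
```

```bash
python3 - <<'E'
from h import *
import cv2
o,s=wsnap("w2");print(o["tool_pos"],o["ee_rot"])
cv2.imwrite("pics/w2c.png",cv2.resize(cv2.imread("pics/w2.png")[30:210,310:550],None,fx=3.3,fy=3.3,interpolation=cv2.INTER_CUBIC))
E
```

```text
[0.40463136 0.30732102 0.25018035] [3.14048300e+00 1.25432522e-04 3.97864214e-01]
```

View pics/w2c.png

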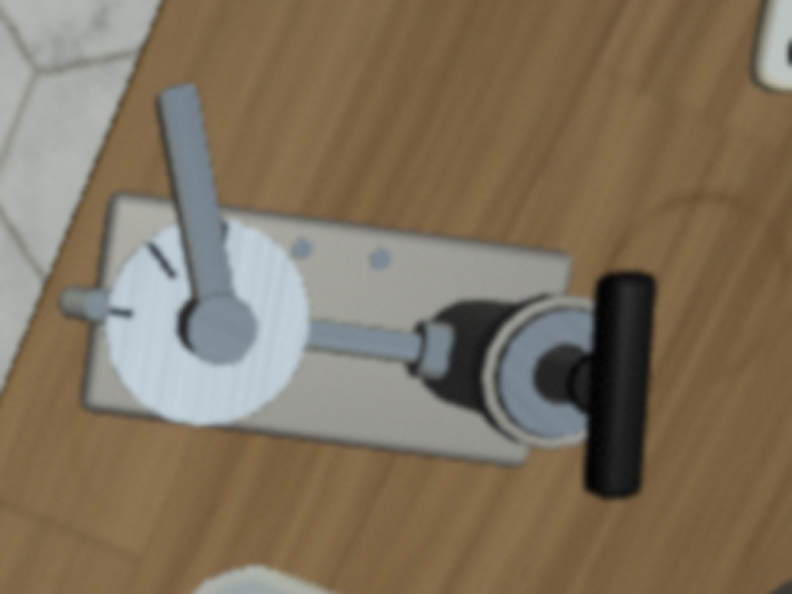

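```bash
python3 - <<'E'
from h import *
s=load("w2")
f=lambda x,y,z:onz(s,((x+.5)/3.3+310-.5,(y+.5)/3.3+30-.5),z)
hub=f(222,330,.107);tip=f(178,92,.107);hubp=f(208,322,.075);bt=f(556,372,.1)
b=f(620,385,.142);b1=f(640,272,.142);b0=f(626,490,.142)
print("hub",hub,"plate",hubp,"tip",tip,np.linalg.norm(tip-hub),"btop",bt,"bar",b,b1,b0)
ang=lambda v:np.degrees(np.arctan2(v[1],v[0]))
print("lever",ang(tip-hub),"doser",ang(bt-hubp),np.linalg.norm(bt-hubp),"bar",ang(b1-b0))
for n,p in [("m0",(222,235)),("m45",(162,260)),("m90",(120,313))]: print(n,ang(f(*p,.076)-hubp))
E
```

```text
hub [0.43891019 0.37284047 0.107     ] plate [0.43891677 0.37355227 0.075     ] tip [0.39829213 0.42957119 0.107     ] 0.06977250336127142 btop [0.54211777 0.40172978 0.1       ] bar [0.54151476 0.40197743 0.142     ] [0.53118408 0.43081925 0.142     ] [0.55801626 0.37663095 0.142     ]
lever 125.60190409188614 doser 15.27153830386094 0.10986090280888101 bar 116.34302856327436
m0 105.85289973864592
m45 151.34418603622953
m90 -162.98035894023636
```

```bash
python3 - <<'E'
from h import *
print(rel(np.array([.4046,.3073,.2502]),[3.1405,0,.398],(.4097,.414,.2),.621))
E
```

```text
[0.184, -0.386, 0.2, 0.0, 0.0, -0.071]
```

Call:
{"fn": "servo_tool", "kwargs": {"targets": "1 0.05 -0.1 0.05 0 0 -0.02; 1 0.1 -0.2 0.1 0 0 -0.04; 1 0.15 -0.3 0.15 0 0 -0.055; 1 0.184 -0.386 0.2 0 0 -0.071; 1 0.184 -0.386 0.2 0 0 -0.071; 1 0.184 -0.386 0.2 0 0 -0.071"}}

```text
time: 3.25
tool_pos: [0.41, 0.4134, 0.1987]
ee_rot: [3.14, 0.003, 0.619]
wrist_force: [-0.2, 0.5, -0.1]
width: 0.094
```

```bash
python3 - <<'E'
from h import *
o,s=wsnap("w3");p=o["tool_pos"];print(p,o["ee_rot"],rel(p,o["ee_rot"],(.4097,.414,.081),.621))
E
```

```text
[0.41000627 0.41344046 0.1986719 ] [3.14025597 0.00334676 0.61936722] [0.002, -0.003, 0.471, 0.0, 0.001, -0.001]
```

View pics/w3.png

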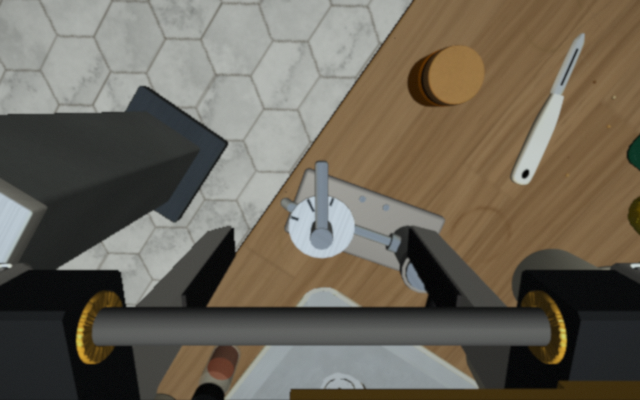

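Call:
{"fn": "servo_tool", "kwargs": {"targets": "1 0 0 0.1 0 0 0; 1 0 0 0.2 0 0 0; 1 0 0 0.3 0 0 0; 1 0 0 0.4 0 0 0; 1 0 0 0.47 0 0 0; 1 0 0 0.47 0 0 0; 1 0 0 0.47 0 0 0"}}

```text
time: 3.88
tool_pos: [0.41, 0.4135, 0.0833]
ee_rot: [3.141, 0.0, 0.619]
wrist_force: [0.4, -0.3, 0.5]
width: 0.0942
```

Call:
{"fn": "servo_tool", "kwargs": {"targets": "0 0 0 0 0 0 0; 0 0 0 0 0 0 0; 0 0 0 0 0 0 0; 0 0 0 0 0 0 0; 0 0 0 0 0 0 0; 0 0 0 0 0 0 0; 0 0 0 0 0 0 0; 0 0 0 0 0 0 0; 0 0 0 0 0 0 0; 0 0 0 0 0 0 0; 0 0 0 0 0 0 0; 0 0 0 0 0 0 0"}}

```text
time: 4.88
tool_pos: [0.4093, 0.4151, 0.0826]
ee_rot: [3.141, 0.0, 0.622]
wrist_force: [0.6, -0.5, 0.4]
width: 0.0178
```

Call:
{"fn": "servo_tool", "kwargs": {"targets": "0 0 0 0 0 0 0; 0 0 0 0 0 0 0; 0 0 0 0 0 0 0; 0 0 0 0 0 0 0"}}

```text
time: 5.22
tool_pos: [0.4093, 0.4151, 0.0827]
ee_rot: [3.141, -0.0, 0.622]
wrist_force: [0.1, 0.4, -0.6]
width: 0.0002
```

```bash
python3 - <<'E'
from h import *
hub=np.array([.4388,.3733])
p0=np.array([.4093,.4151,.0826]);r0=[np.pi,0,.621]
d=p0[:2]-hub;r=np.hypot(*d);a=np.arctan2(d[1],d[0]);print(r,np.degrees(a))
for k in range(1,9):
    t=np.radians(25.2)*k/8
    print(rel(p0,r0,(*(hub+r*np.array([np.cos(a+t),np.sin(a+t)])),.0826),.621+t))
E
```

```text
0.051161411239331565 125.21221106143484
[-0.011, 0.0, 0.0, 0.0, 0.0, -0.018]
[-0.022, 0.001, 0.0, -0.0, 0.0, -0.035]
[-0.034, 0.003, 0.0, -0.0, 0.0, -0.052]
[-0.045, 0.005, 0.0, 0.0, 0.0, -0.07]
[-0.056, 0.007, 0.0, -0.0, 0.0, -0.088]
[-0.066, 0.011, 0.0, -0.0, 0.0, -0.105]
[-0.077, 0.014, 0.0, -0.0, 0.0, -0.122]
[-0.087, 0.019, 0.0, -0.0, 0.0, -0.14]
```

The fingers shut completely, so they missed the bar. I'll look before doing anything else.

```bash
python3 - <<'E'
from h import *
from bench import vision
import cv2
o,s=wsnap("w4");print(o["tool_pos"],o["width"])
for n in ("side","top"):
    s=vision.snapshot(n);pickle.dump(s,open(n+"4.pkl","wb"))
    im=s["image"][:,:,::-1]; c=im[170:270,270:390] if n=="side" else im[160:250,250:350]
    cv2.imwrite(f"pics/{n}4.png",cv2.resize(c,None,fx=6,fy=6,interpolation=cv2.INTER_CUBIC))
E
```

```text
[0.40933739 0.41514123 0.08268721] 0.00023972419965598803
```

View pics/side4.png

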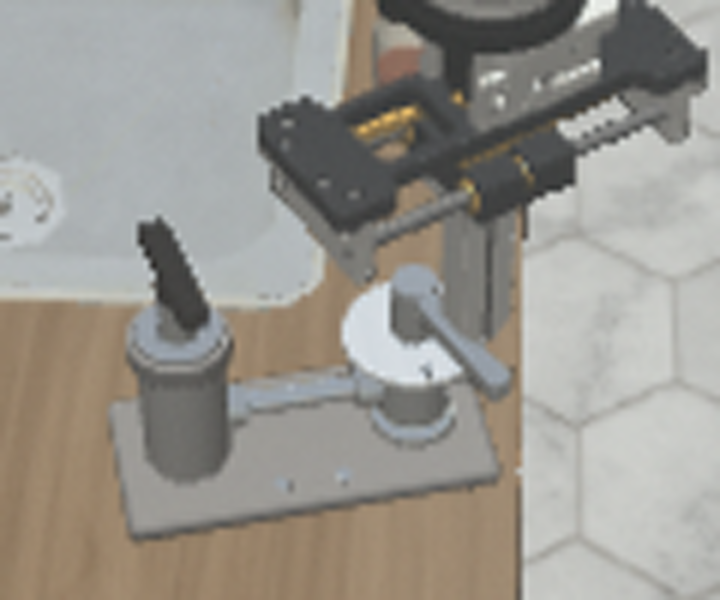

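View pics/w4.png

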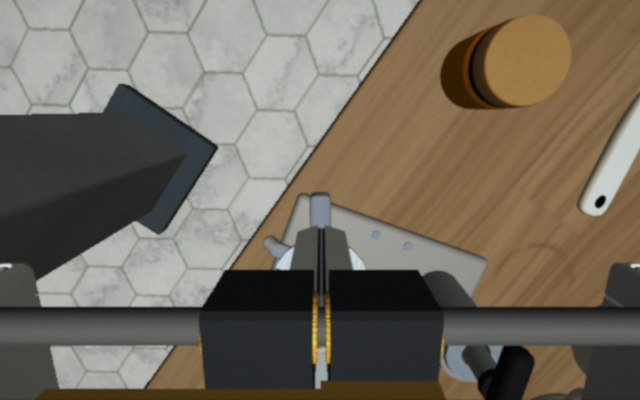

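```bash
python3 - <<'E'
from h import *
def proj(s,p):
    M=np.linalg.inv(s["world_from_camera"]);q=s["mtx"]@(M[:3,:3]@np.array(p)+M[:3,3]);return q[:2]/q[2]
S=load("side4")
for n,p in [("tcp",(.4093,.4151,.0826)),("tcp+60",(.4093,.4151,.1426)),("levtop50",(.4097,.414,.107)),("levtip",(.397,.432,.107)),("hub",(.4388,.3733,.107))]:
    print(n,(proj(S,p)-[270,170])*6)
T=load("top4");
for n,p in [("tcp",(.4093,.4151,.0826)),("levtip",(.397,.432,.107)),("hub",(.4388,.3733,.107))]: print(n,(proj(T,p)-[250,160])*6)
E
```

```text
tcp [467.33581044 381.44956433]
tcp+60 [471.04104116 288.52421605]
levtop50 [467.97371958 342.70829429]
levtip [495.80881947 373.85730028]
hub [406.8899702  275.25367964]
tcp [226.02563784 390.82964902]
levtip [192.85494122 407.12717652]
hub [296.91670938 327.23802669]
```

View pics/top4.png

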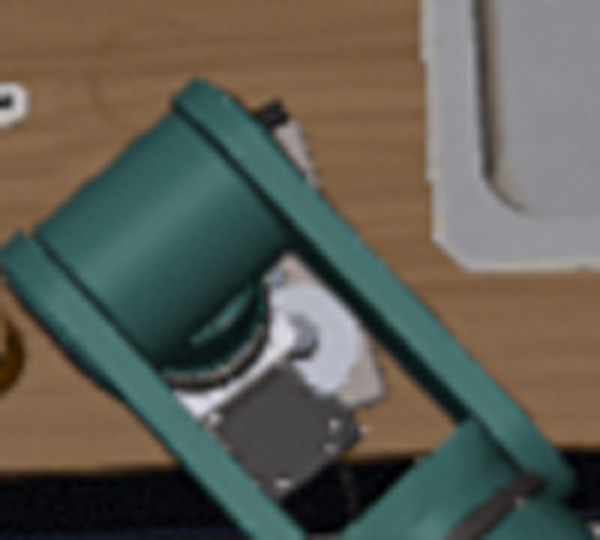

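```bash
python3 - <<'E'
from h import *
from bench import robot
import cv2
print(robot.tcp_to_grasp,[a for a in dir(robot) if a[0]!='_'])
a=cv2.imread("pics/w4.png")[180:290,250:400];cv2.imwrite("pics/w4c.png",cv2.resize(a,None,fx=5,fy=5,interpolation=cv2.INTER_CUBIC))
im=load("side4")["image"][:,:,::-1][205:245,325:365];cv2.imwrite("pics/s4c.png",cv2.resize(im,None,fx=14,fy=14,interpolation=cv2.INTER_CUBIC))
E
```

```text
0.0188 ['IKError', 'close_job', 'tcp_to_grasp']
```

View pics/w4c.png

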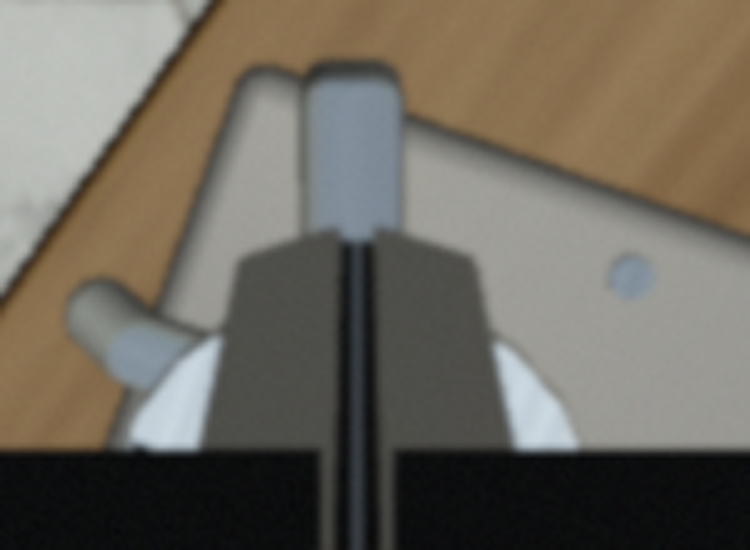

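View pics/s4c.png

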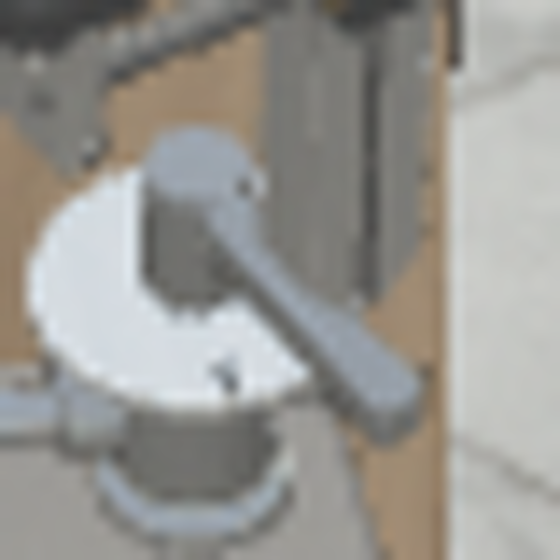

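```bash
python3 - <<'E'
from h import *
S=load("side4");W=load("w4");W3=load("w3")
c,d=ray(S,(351.2,226.4))
# front edge mid of tips: wrist pixel
print("tri tip",tri(S,(351.2,226.4),W,(250+358/5,180+232/5)))
print("lever end top tri", tri(S,(325+395/14,205+380/14),W,(250+354/5,180+75/5)))
print("hub top tri side/w2",tri(S,(325+200/14,205+160/14),load("w2"),(310+222/3.3,30+330/3.3)))
print("bar tri",tri(load("side0"),(299,215.4),load("w2"),(310+620/3.3,30+385/3.3)))
print("plate-edge side/w2 m90 etc skip")
E
```

```text
tri tip (array([0.40347454, 0.42204224, 0.12020947]), np.float64(0.004577098557246988))
lever end top tri (array([0.39618886, 0.43293856, 0.10906856]), np.float64(0.00138244975295508))
hub top tri side/w2 (array([0.43714263, 0.37300542, 0.10552269]), np.float64(0.004951792302953932))
bar tri (array([0.54327665, 0.40305568, 0.13444766]), np.float64(0.004636800975730488))
plate-edge side/w2 m90 etc skip
```

Two views and the missed grasp agree that the real fingertips are about 37 mm behind the reported TCP: they sit at z≈0.120 when the TCP reads 0.083. I'll open, go 33 mm lower and grip again.

Call:
{"fn": "servo_tool", "kwargs": {"targets": "0.6 0 0 0 0 0 0; 0.6 0 0 0 0 0 0; 0.6 0 0 0 0 0 0; 0.6 0 0 0 0 0 0; 0.6 0 0 0 0 0 0; 0.6 0 0 0 0 0 0; 0.6 0 0 0.03 0 0 0; 0.6 0 0 0.06 0 0 0; 0.6 0 0 0.09 0 0 0; 0.6 0 0 0.11 0 0 0; 0.6 0 0 0.13 0 0 0; 0.6 0 0 0.13 0 0 0"}}

```text
time: 6.37
tool_pos: [0.4084, 0.4144, 0.0482]
ee_rot: [3.141, 0.003, 0.622]
wrist_force: [-0.2, 0.3, -0.0]
width: 0.0562
```

Call:
{"fn": "servo_tool", "kwargs": {"targets": "0 0 0 0 0 0 0; 0 0 0 0 0 0 0; 0 0 0 0 0 0 0; 0 0 0 0 0 0 0; 0 0 0 0 0 0 0; 0 0 0 0 0 0 0; 0 0 0 0 0 0 0; 0 0 0 0 0 0 0; 0 0 0 0 0 0 0; 0 0 0 0 0 0 0; 0 0 0 0 0 0 0; 0 0 0 0 0 0 0"}}

```text
time: 7.37
tool_pos: [0.4091, 0.4151, 0.0503]
ee_rot: [-3.142, 0.0, 0.622]
wrist_force: [-2.1, -1.2, 1.8]
width: 0.012
```

```bash
python3 - <<'E'
from h import *
from bench import vision
import cv2
o,s=wsnap("w5");print(o["tool_pos"],o["ee_rot"],o["width"],o["wrist_force"])
s=vision.snapshot("side");pickle.dump(s,open("side5.pkl","wb"))
a=s["image"][:,:,::-1][170:270,270:390];b=load("w5")["image"][:,:,::-1][170:290,250:400]
cv2.imwrite("pics/s5.png",np.hstack([cv2.resize(a,(400,333)),cv2.resize(b,(400,333))]))
E
```

```text
[0.4090945  0.41505087 0.05034154] [-3.14155013e+00  4.35633632e-04  6.21613252e-01] 0.012013823581818602 [-2.12947591 -1.20398688  1.83794433]
```

View pics/s5.png

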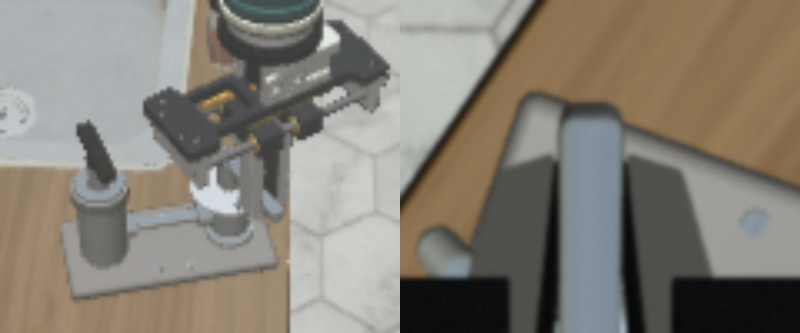

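The lever is gripped at a width of 12.0 mm. Now I'll turn it about 25° along the arc.

Call:
{"fn": "servo_tool", "kwargs": {"targets": "0 -0.011 0 0 0 0 -0.018; 0 -0.022 0.001 0 0 0 -0.035; 0 -0.034 0.003 0 0 0 -0.052; 0 -0.045 0.005 0 0 0 -0.07; 0 -0.056 0.007 0 0 0 -0.088; 0 -0.066 0.011 0 0 0 -0.105; 0 -0.077 0.014 0 0 0 -0.122; 0 -0.087 0.019 0 0 0 -0.14; 0 -0.087 0.019 0 0 0 -0.14; 0 -0.087 0.019 0 0 0 -0.14; 0 -0.087 0.019 0 0 0 -0.14"}}

```text
time: 8.38
tool_pos: [0.3944, 0.3988, 0.0503]
ee_rot: [-3.142, -0.0, 1.061]
wrist_force: [-2.1, -0.6, 1.6]
width: 0.0115
```

```bash
python3 - <<'E'
from h import *
import cv2
o,s=wsnap("w6");print(o["tool_pos"],o["ee_rot"],o["width"],o["wrist_force"])
cv2.imwrite("pics/w6c.png",cv2.resize(s["image"][:,:,::-1][150:290,230:420],None,fx=4,fy=4))
E
```

```text
[0.39436697 0.39877538 0.05030151] [-3.14153571e+00 -3.35291819e-05  1.06059652e+00] 0.011480320978511283 [-2.07028924 -0.63521172  1.59596743]
```

View pics/w6c.png

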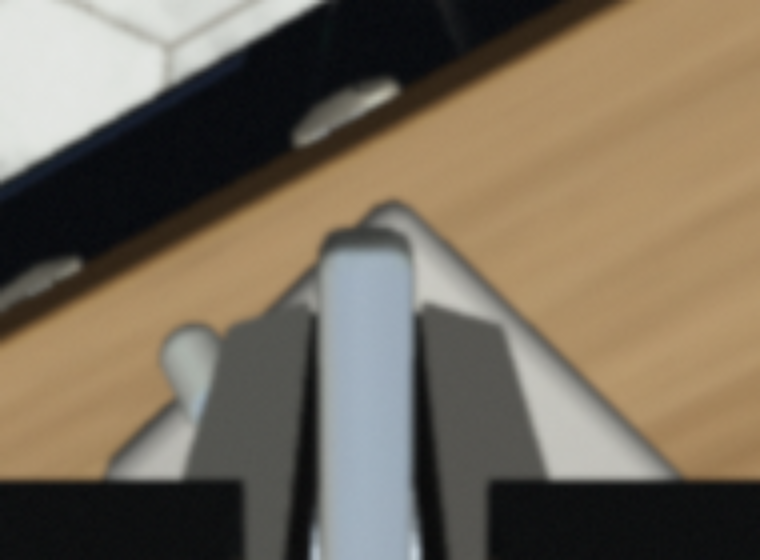

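The lever stayed in line with the fingers and now points to about 150.8° in world, which is roughly 45° on the doser. I'll let go and rise.

Call:
{"fn": "servo_tool", "kwargs": {"targets": "0.7 0 0 0 0 0 0; 0.7 0 0 0 0 0 0; 0.7 0 0 0 0 0 0; 0.7 0 0 0 0 0 0; 0.7 0 0 0 0 0 0; 0.7 0 0 0 0 0 0; 0.7 0 0 -0.1 0 0 0; 0.7 0 0 -0.25 0 0 0; 0.7 0 0 -0.4 0 0 0; 0.7 0 0 -0.55 0 0 0; 0.7 0 0 -0.7 0 0 0; 0.7 0 0 -0.8 0 0 0"}}

```text
time: 9.43
tool_pos: [0.3951, 0.3992, 0.2548]
ee_rot: [3.139, -0.005, 1.061]
wrist_force: [0.3, 0.3, -0.7]
width: 0.0657
```

Call:
{"fn": "servo_tool", "kwargs": {"targets": "1 0.1 0.12 0 0 0 0; 1 0.2 0.24 0 0 0 0.03; 1 0.25 0.36 0 0 0 0.06; 1 0.25 0.36 0 0 0 0.09; 1 0.25 0.36 0 0 0 0.12; 1 0.25 0.36 0 0 0 0.12; 1 0.25 0.36 0 0 0 0.12"}}

```text
time: 10.02
tool_pos: [0.5036, 0.4093, 0.2499]
ee_rot: [3.142, 0.0, 0.687]
wrist_force: [0.5, 0.1, 0.5]
width: 0.0937
```

```bash
python3 - <<'E'
from h import *
import cv2
o,s=wsnap("w7");print(o["tool_pos"],o["ee_rot"],o["width"],o["wrist_force"])
E
```

```text
[0.50357655 0.40929189 0.24994291] [3.14156316e+00 3.36365475e-04 6.86721921e-01] 0.09372511047292996 [0.48111264 0.11108426 0.49384695]
```

View pics/w7.png

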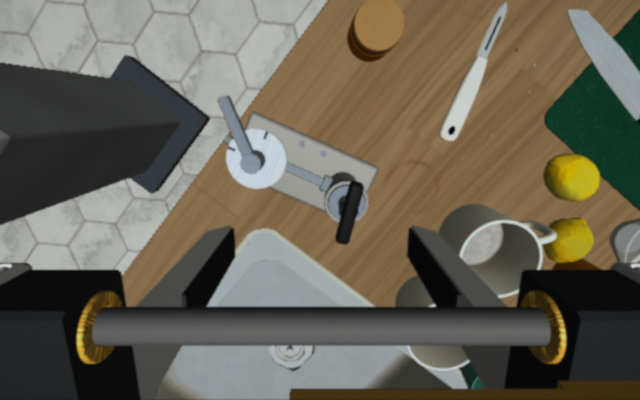

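```bash
python3 - <<'E'
import cv2
cv2.imwrite("pics/w7c.png",cv2.resize(cv2.imread("pics/w7.png")[80:260,210:390],None,fx=3.3,fy=3.3,interpolation=cv2.INTER_CUBIC))
E
```

```text
(no output)
```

View pics/w7c.png

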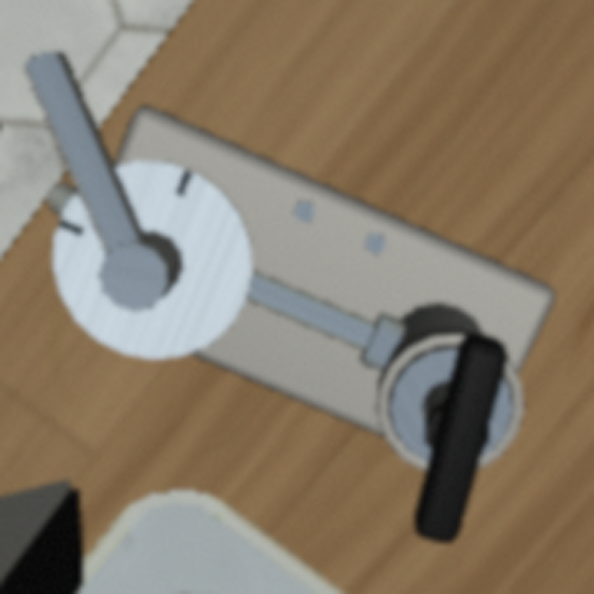

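```bash
python3 - <<'E'
from h import *
s=load("w7")
f=lambda x,y,z:onz(s,((x+.5)/3.3+210-.5,(y+.5)/3.3+80-.5),z)
ang=lambda v:np.degrees(np.arctan2(v[1],v[0]))
hub=f(134,275,.107);tip=f(48,62,.107);pl=f(152,259,.075);bt=f(450,401,.1)
e1=f(484,350,.142);e0=f(439,530,.142)
print(hub,pl,bt,"lever",ang(tip-hub),"doser",ang(bt-pl),np.linalg.norm(bt-pl),"bar",(e0+e1)/2,ang(e1-e0),np.linalg.norm(e1-e0))
for p in [(184,182),(70,228)]: print(ang(f(*p,.076)-pl))
print(tri(load("side0"),(299,215.4),s,(210+461/3.3,80+440/3.3)))
E
```

```text
[0.43892945 0.37356756 0.107     ] [0.43850387 0.37389007 0.075     ] [0.54303021 0.40395344 0.1       ] lever 148.73739068471096 doser 16.046043908965935 0.11160000751610204 bar [0.54397499 0.40333387 0.142     ] 116.98099581801128 0.056126032368554
104.47044825139098
-162.14335273806432
(array([0.54382822, 0.40243874, 0.13315041]), np.float64(0.004989654645047555))
```

```bash
python3 - <<'E'
from h import *
from bench import get_obs
o=get_obs();print(rel(o["tool_pos"],o["ee_rot"],(.5433,.403,.16),.466))
E
```

```text
[0.107, 0.121, 0.361, 0.0, -0.0, 0.07]
```

Call:
{"fn": "servo_tool", "kwargs": {"targets": "1 0.05 0.06 0 0 0 0.03; 1 0.107 0.121 0.1 0 0 0.07; 1 0.107 0.121 0.2 0 0 0.07; 1 0.107 0.121 0.3 0 0 0.07; 1 0.107 0.121 0.36 0 0 0.07; 1 0.107 0.121 0.36 0 0 0.07; 1 0.107 0.121 0.36 0 0 0.07"}}

```text
time: 10.65
tool_pos: [0.5425, 0.4027, 0.1596]
ee_rot: [3.141, 0.002, 0.466]
wrist_force: [0.6, -0.4, 1.6]
width: 0.0942
```

```bash
python3 - <<'E'
from h import *
import cv2
o,s=wsnap("w8");print(o["tool_pos"],o["ee_rot"],rel(o["tool_pos"],o["ee_rot"],(.5433,.403,.086),.466))
E
```

```text
[0.54248661 0.40265018 0.1596034 ] [3.14131636e+00 1.82199303e-03 4.66130969e-01] [0.004, 0.0, 0.294, 0.0, 0.001, 0.0]
```

View pics/w8.png

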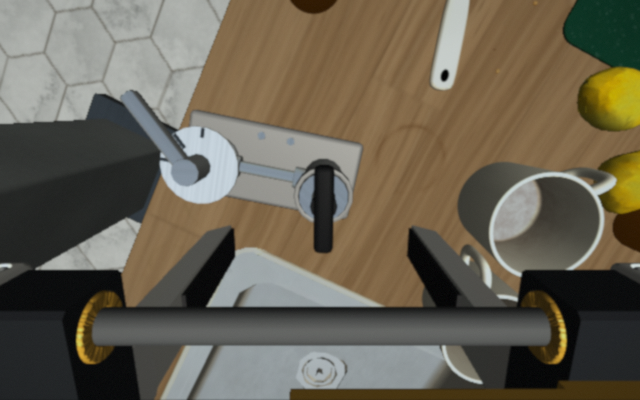

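The bar is centred (column 323, with the finger midpoint at 322) and parallel to the pads. Descending.

Call:
{"fn": "servo_tool", "kwargs": {"targets": "1 0.002 0 0.08 0 0 0; 1 0.003 0 0.16 0 0 0; 1 0.003 0 0.22 0 0 0; 1 0.003 0 0.27 0 0 0; 1 0.003 0 0.294 0 0 0; 1 0.003 0 0.294 0 0 0; 1 0.003 0 0.294 0 0 0"}}

```text
time: 11.28
tool_pos: [0.5444, 0.4035, 0.0879]
ee_rot: [-3.141, -0.002, 0.465]
wrist_force: [-0.2, -0.3, -0.0]
width: 0.0942
```

Call:
{"fn": "servo_tool", "kwargs": {"targets": "0 0 0 0 0 0 0; 0 0 0 0 0 0 0; 0 0 0 0 0 0 0; 0 0 0 0 0 0 0; 0 0 0 0 0 0 0; 0 0 0 0 0 0 0; 0 0 0 0 0 0 0; 0 0 0 0 0 0 0; 0 0 0 0 0 0 0; 0 0 0 0 0 0 0; 0 0 0 0 0 0 0; 0 0 0 0 0 0 0"}}

```text
time: 12.28
tool_pos: [0.544, 0.4031, 0.0867]
ee_rot: [3.141, 0.0, 0.465]
wrist_force: [-0.5, -0.1, 1.1]
width: 0.0184
```

Call:
{"fn": "servo_tool", "kwargs": {"targets": "0 0 0 0 0 0 0; 0 0 0 0 0 0 0; 0 0 0 0 0 0 0"}}

```text
time: 12.53
tool_pos: [0.544, 0.4031, 0.0867]
ee_rot: [3.141, 0.0, 0.465]
wrist_force: [0.2, 0.3, -0.5]
width: 0.0184
```

```bash
python3 - <<'E'
from h import *
from bench import vision
import cv2
o,s=wsnap("w9");print(o["tool_pos"],o["ee_rot"],o["width"],o["wrist_force"],o["wrist_torque"], R(o["ee_rot"]).inv().apply(o["wrist_force"]))
S=vision.snapshot("side");pickle.dump(S,open("side9.pkl","wb"))
a=S["image"][:,:,::-1][170:270,270:390];b=s["image"][:,:,::-1][170:290,250:400]
cv2.imwrite("pics/s9.png",np.hstack([cv2.resize(a,(400,333)),cv2.resize(b,(400,333))]))
E
```

```text
[0.54398651 0.40311047 0.08667117] [3.14149676e+00 2.37781660e-05 4.64586650e-01] 0.018447005819385312 [ 0.23532872  0.26567375 -0.54028465] [-0.00650193 -0.13438626 -0.00503293] [ 0.32943433 -0.13212615  0.54026415]
```

View pics/s9.png

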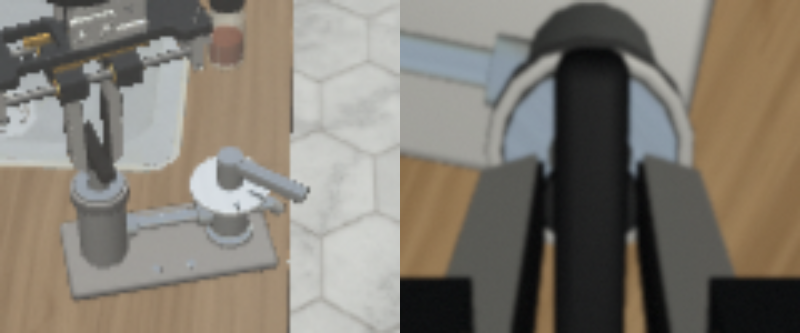

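The width stalled at 18.4 mm, so the tips are on the wider neck just under the bar, not on the 14 mm bar. I'll open, rise 8 mm and regrip.

Call:
{"fn": "servo_tool", "kwargs": {"targets": "0.4 0 0 0 0 0 0; 0.4 0 0 0 0 0 0; 0.4 0 0 0 0 0 0; 0.4 0 0 0 0 0 0; 0.4 0 0 -0.015 0 0 0; 0.4 0 0 -0.032 0 0 0; 0.4 0 0 -0.032 0 0 0; 0.4 0 0 -0.032 0 0 0"}}

```text
time: 13.3
tool_pos: [0.5444, 0.4034, 0.0956]
ee_rot: [-3.142, -0.001, 0.465]
wrist_force: [-0.5, 0.2, 0.5]
width: 0.0375
```

Call:
{"fn": "servo_tool", "kwargs": {"targets": "0 0 0 0 0 0 0; 0 0 0 0 0 0 0; 0 0 0 0 0 0 0; 0 0 0 0 0 0 0; 0 0 0 0 0 0 0; 0 0 0 0 0 0 0; 0 0 0 0 0 0 0; 0 0 0 0 0 0 0"}}

```text
time: 13.97
tool_pos: [0.5439, 0.4031, 0.0944]
ee_rot: [3.141, 0.0, 0.465]
wrist_force: [0.3, 0.2, 0.3]
width: 0.0139
```

```bash
python3 - <<'E'
from h import *
from bench import vision
import cv2
o,s=wsnap("w10");print(o["tool_pos"],o["ee_rot"],o["width"],o["wrist_force"],o["wrist_torque"])
S=vision.snapshot("side");pickle.dump(S,open("side10.pkl","wb"))
a=S["image"][:,:,::-1][190:240,280:340];b=s["image"][:,:,::-1][170:290,250:400]
cv2.imwrite("pics/s10.png",np.hstack([cv2.resize(a,(400,333)),cv2.resize(b,(400,333))]))
E
```

```text
[0.54385521 0.40306183 0.09441396] [3.14146646e+00 4.62554551e-04 4.64625183e-01] 0.01385150736311012 [0.29254701 0.22944295 0.31277204] [-0.02391044 -0.13617565 -0.0128694 ]
```

View pics/s10.png

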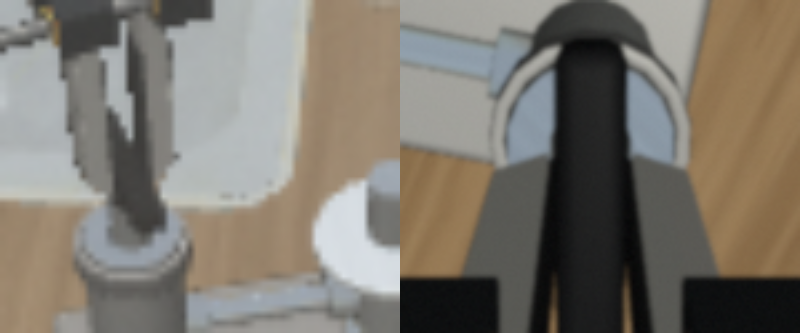

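The bar is gripped at 13.9 mm with almost no side force. I'll draw in stages and watch the wrist force.

Call:
{"fn": "servo_tool", "kwargs": {"targets": "0 0 0 -0.01 0 0 0; 0 0 0 -0.02 0 0 0; 0 0 0 -0.03 0 0 0; 0 0 0 -0.04 0 0 0; 0 0 0 -0.04 0 0 0; 0 0 0 -0.04 0 0 0"}}

```text
time: 14.57
tool_pos: [0.5442, 0.4032, 0.1051]
ee_rot: [3.142, -0.001, 0.465]
wrist_force: [0.5, -0.5, -1.0]
width: 0.0138
```

Call:
{"fn": "servo_tool", "kwargs": {"targets": "0 0 0 -0.01 0 0 0; 0 0 0 -0.02 0 0 0; 0 0 0 -0.03 0 0 0; 0 0 0 -0.04 0 0 0; 0 0 0 -0.04 0 0 0; 0 0 0 -0.04 0 0 0"}}

```text
time: 15.07
tool_pos: [0.5442, 0.4032, 0.1151]
ee_rot: [3.142, -0.001, 0.465]
wrist_force: [0.5, 0.1, -2.1]
width: 0.0137
```

Forces are only the plunger's weight, so I'll carry on: 15 mm more, then a look.

Call:
{"fn": "servo_tool", "kwargs": {"targets": "0 0 0 -0.01 0 0 0; 0 0 0 -0.02 0 0 0; 0 0 0 -0.03 0 0 0; 0 0 0 -0.04 0 0 0; 0 0 0 -0.05 0 0 0; 0 0 0 -0.06 0 0 0; 0 0 0 -0.06 0 0 0; 0 0 0 -0.06 0 0 0"}}

```text
time: 15.73
tool_pos: [0.5441, 0.4032, 0.13]
ee_rot: [3.142, -0.001, 0.465]
wrist_force: [0.1, 1.0, -1.1]
width: 0.0137
```

```bash
python3 - <<'E'
from h import *
from bench import vision
import cv2
o,s=wsnap("w11");print(o["tool_pos"],o["ee_rot"],o["width"],o["wrist_force"],o["wrist_torque"])
S=vision.snapshot("side");pickle.dump(S,open("side11.pkl","wb"))
a=S["image"][:,:,::-1][180:240,275:347];b=s["image"][:,:,::-1][130:290,230:420]
cv2.imwrite("pics/s11.png",np.hstack([cv2.resize(a,(480,400),interpolation=cv2.INTER_CUBIC),cv2.resize(b,(320,400))]))
E
```

```text
[0.54413306 0.40323026 0.13002767] [ 3.14154453e+00 -6.07881619e-04  4.64583160e-01] 0.01369914107493935 [ 0.13837241  1.0259696  -1.0941947 ] [-0.0581023  -0.11918339  0.01395479]
```

View pics/s11.png

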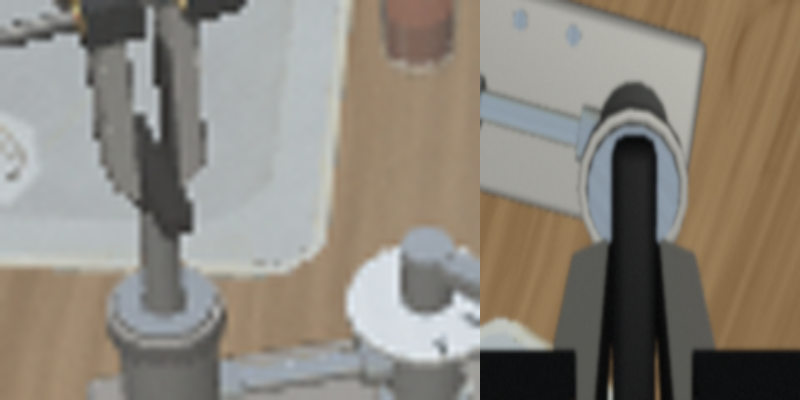

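The plunger follows: it has been drawn 35.6 mm by arm travel and the rod is visible above the barrel. It needs 4.4 mm more.

Call:
{"fn": "servo_tool", "kwargs": {"targets": "0 0 0 -0.006 0 0 0; 0 0 0 -0.012 0 0 0; 0 0 0 -0.018 0 0 0; 0 0 0 -0.018 0 0 0; 0 0 0 -0.018 0 0 0; 0 0 0 -0.018 0 0 0; 0 0 0 -0.018 0 0 0; 0 0 0 -0.018 0 0 0"}}

```text
time: 16.5
tool_pos: [0.5439, 0.4031, 0.1341]
ee_rot: [3.142, 0.0, 0.465]
wrist_force: [0.1, -0.4, -2.5]
width: 0.0135
```

```bash
python3 - <<'E'
from h import *
from bench import vision
import cv2
o,s=wsnap("w12");print(o["tool_pos"],o["ee_rot"],o["width"],o["wrist_force"],o["wrist_torque"],np.abs(o["qvel"]).max())
S=vision.snapshot("side");pickle.dump(S,open("side12.pkl","wb"))
S2=vision.snapshot("side")
a=S["image"][:,:,::-1][190:240,275:335]
cv2.imwrite("pics/s12.png",cv2.resize(a,(720,600),interpolation=cv2.INTER_CUBIC))
E
```

```text
[0.54393278 0.40307836 0.13405859] [3.14150967e+00 2.29069115e-04 4.64538389e-01] 0.013514641698631572 [ 0.06812252 -0.3767507  -2.53319426] [ 0.0414185  -0.12383726 -0.01892916] 0.0022382055832853498
```

View pics/s12.png

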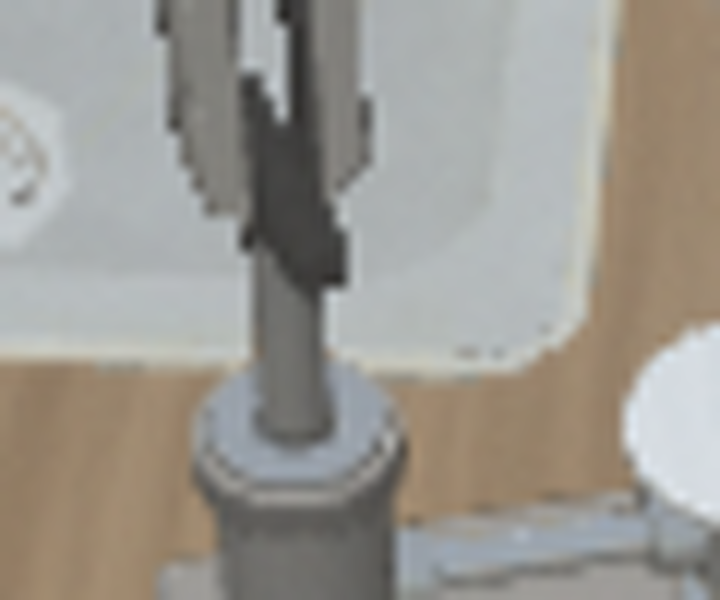

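```bash
python3 - <<'E'
from h import *
import cv2
def proj(s,p):
    M=np.linalg.inv(s["world_from_camera"]);q=s["mtx"]@(M[:3,:3]@np.array(p)+M[:3,3]);return q[:2]/q[2]
S=load("side10")
e=np.array([.5433,.403])+.032*np.array([np.cos(np.radians(116.7)),np.sin(np.radians(116.7))])
print("pred",proj(S,(*e,.135)),proj(S,(*e,.175)))
A=load("side10")["image"];B=load("side12")["image"]
for n,y0 in (("side10",0),("side12",0)):
    im=load(n)["image"].astype(int);m=(im.max(2)<85);m[:190]=0;m[235:]=0;m[:,:290]=0;m[:,310:]=0
    ys,xs=np.nonzero(m);print(n,ys.max(),[(y,xs[ys==y].min(),xs[ys==y].max()) for y in range(ys.max()-6,ys.max()+1)if (ys==y).any()])
t=cv2.cvtColor(A[212:229,294:308],cv2.COLOR_RGB2GRAY)
for n in("side11","side12"):
    r=cv2.matchTemplate(cv2.cvtColor(load(n)["image"],cv2.COLOR_RGB2GRAY)[190:235,285:315],t,cv2.TM_CCOEFF_NORMED);_,v,_,l=cv2.minMaxLoc(r);print(n,v,l[0]+285-294,l[1]+190-212)
E
```

```text
pred [302.3814449  222.75850513] [301.53532564 211.85716783]
side10 233 [(229, np.int64(307), np.int64(307)), (230, np.int64(307), np.int64(307)), (231, np.int64(306), np.int64(306)), (233, np.int64(305), np.int64(305))]
side12 231 [(230, np.int64(307), np.int64(307)), (231, np.int64(306), np.int64(306))]
side11 0.8780743479728699 -1 -10
side12 0.8818146586418152 -1 -11
```

Draw confirmed: the bar moved 11 px in the side view, where 40 mm predicts 10.9 px, and arm travel was 39.6 mm. Wrist force is only the plunger's weight. Handing in.

```bash
python3 - <<'E'
from bench import robot,get_obs
print(get_obs()["wrist_force"],get_obs()["width"]);print(robot.close_job())
E
```

```text
[ 0.28584036 -0.80020969 -0.56212547] 0.013412630629452164
the job is handed in; nothing more can be done
None
```

The job is handed in at about 16.7 s. The tap lever is at half open and released, and the arm is still holding the plunger by its T grip at about 40 mm of draw. No verdict was reported.

**Last checks**
- **Lever:** it points to about 149–151° in world against a half-open target of about 151°. That is within roughly 2° of half open; the tolerance is 8°.
- **Draw:** the arm travelled 39.6 mm after gripping. In the side view the bar rose 11 px, against 10.9 px expected for 40 mm. I judged the height from these two readings, and the groove showed only as a dark rim at the mouth of the bore.
- **Plunger:** side force was under 1 N throughout the draw, so there was no sign of jamming. The tool is vertical to within 0.001 rad.
- **Jars:** the arm was kept clear of them. I did not measure their positions again at the end.

**What disagreed or failed**
- **First lever grip:** the fingers shut above the bar because the real fingertips are about 37 mm behind the reported TCP, not at it. I corrected for this and the second grip held at 12 mm.
- **First plunger grip:** the fingers closed on the wider neck under the bar, at 18.4 mm. I opened, rose 8 mm and regripped on the bar.
- **Grip width:** the reading fell slowly from 13.9 to 13.4 mm while holding. Up to the last picture, taken when it read about 13.5 mm, there was no visible slip.
- **Upward force:** the wrist reading varied between −0.6 and −2.5 N, so it is only a rough match to the plunger's weight.

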